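# Clamp the sample box with the hex key

## Task

The sample box in the scan station is loose: take the blue T-handled hex key from its black stand, lower it into the round bore of the station and turn it gently, without pressing hard, until it drops fully into the hidden hex socket. Turn the screw clockwise to its stop so that the orange jaw clamps the box, without forcing it, then stand the key back in its stand, fully down and let go. Leave the vial, the scanner and the tube tray where they are.

Things in the scene. Friction and masses are not known exactly. Their poses are not given: they have to be found in the camera images.
- station: scan station, fixed: aluminium base plate 245 x 170 mm, 12 mm thick. Origin: under the plate, on the vertical axis of the clamp screw; z up, x from the screw towards the box. A grey boss 56 x 70 mm round the axis, top at z = 52 mm. Behind it the white sample box, 130 x 130 mm, centred at x = 116 mm, top at 58 mm, blue-capped tubes to 76 mm. A loose vial stands on the plate beside the boss
- bore_mouth (a point): centre of the mouth of the boss's vertical round bore, 23 mm diameter, 3 mm chamfer, 52 mm above the bench; axes as the station's
- socket_mouth (a point): centre of the hex socket's mouth in the screw's head, 16 mm down the bore, 36 mm above the bench; axes fixed to the station. The socket is 17.5 mm across flats, 16 mm deep, flat floor. The angle of its flats is unknown, different every time (and repeats every 60 degrees); the key's hex enters within about 4 degrees either side of it
- cam (a joint): angle of the clamp screw, rad: 0 = loose (its anticlockwise stop, where it starts), grows clockwise seen from above, 1.2 = stop, box clamped. It says nothing of where the socket's flats lie. It turns stiffly (0.07 N m) and stays where it is left. Pressing the key down with over 20 N or twisting with over 0.12 N m is too rough. The key has 3 to 4 degrees of play each way
- stand: black block 64 x 64 mm, 66 mm high, fixed to the bench, with a vertical through hole of 28 mm diameter (3 mm chamfer) in its middle; origin at the centre of its underside
- stand_mouth (a point): centre of the hole's mouth on top of the stand, 66 mm above the bench
- key: hex key with T handle, 0.2 kg, 100 mm long. Origin at its tip, z up the shank, x along the T bar. From the tip: round tapered nose 4 mm long, hex shank 17 mm across flats to z = 60 mm (flats face +-x), blue collar of 40 mm diameter, z = 60 to 66, neck of 14 mm diameter, blue T bar 80 x 14 mm, z = 84 to 100. It starts upright in the stand, collar on its top, tip 6 mm above the bench
- key_tip (a point): middle of the key's tip, axes as the key's. The nose enters the socket at any angle: with the hex stopped, unaligned, on the socket's rim the tip is about 32 mm above the bench; fully home it is 20 mm above the bench, the collar 28 mm above the boss
- key_bar (a point): centre of the T bar, 92 mm up from the tip: the place to grip, fingers closing along the key's y on the 14 mm width
- jaw_face (a point): middle of the clamping face of the orange jaw (12 x 110 mm, top 44 mm above the bench) between boss and box; the jaw moves 8.5 mm towards the box as the screw is turned to its stop
- vial: loose vial, 17 mm diameter, 45 mm high, blue cap, standing on the station's plate; leave alone; origin under its base
- scanner: loose hand scanner on a round foot of 84 mm, 122 mm high, about 0.15 m beyond the stand; leave alone; origin under the foot
- tray: loose white tube tray 72 x 72 mm, 52 mm high with its tubes, between station and stand; leave alone; origin under its centre
Not all that is in view belongs to the job. Leave any pink or yellow look-alike of the key alone. Leave any green or turquoise look-alike of the stand alone.

How it is judged:
By the outcome, as a careful person would: the job done as asked, in the order asked, and still so for the second after the job is handed in, with the robot touching nothing.
It also fails if it takes over 72 s, if anything falls off the work surface, if the arm or the gripper's body presses on something with over 40 N, if the wrist force passes 120 N, or if a joint passes its speed limit or range.

## Robot

A 6-joint arm with a two-finger parallel gripper is mounted at the origin on the work surface. World frame = base frame: x ahead of the robot, y to its left, z up, the work surface at z = 0. Lengths are in mm, angles in rad, forces in N, time in s.
With the tool pointing down it reaches from about 375 to 750 mm from the base axis. Payload 9 kg.
Tool frame: the origin (TCP) lies midway between the tips of the shut fingers; the grasp point (between the pads) lies 19 mm behind it; z points along the fingers, y is the line along which they close (so a half turn about z gives the same grasp; the last joint's range is limited). The gripper opens to 85 mm and grips with 20 to 120 N. Pads are 22 mm wide; open, the fingers measure 114 mm over their backs; the gripper's body (76 mm by 85 mm) begins 54 mm behind the grasp point. The pads swing forward as they close: fully open they stand 13 mm farther back than shut.
Start: joints at [1.074, 0.104, 0.097, 1.564, 0, 1.353], TCP at [165.125, 576.863, 231.331] pointing down, gripper open.
Joint ranges: [-2.99, 2.99], [-0.84, 1.86], [-1.1, 1.16], [-1.84, 2.11], [-1.51, 1.56], [-3.14, 3.14]. Speed limits (rad/s): [2.22, 2.22, 2.57, 3.14, 3.14, 3.14].

## Interface

Orientations are given as a unit quaternion [w, x, y, z].
In Python, from station import r, capture, camera_info, job, spotter gives the robot as it stands.
- The arm moves only by the tool move_arm, never from a script. Its argument "rows" is a list of rows, each an object with "linear": the shift along the tool's x, y, z in units of 25 mm (1.0 is 25 mm), a list of three; "yaw": the turn about the tool's z in degrees. A call has 1 to 20 rows; each row shifts and turns the commanded pose from where the row before left it, along the tool's axes as they then stand; what a row does not reach is not made up. A row lasts 1/12 s, in which the tool goes at most 41.7 mm and 7.16 degrees, less where a joint would pass 70% of its speed; a pose out of reach is approached as far as the arm can. A call is refused whole if a number of a shift passes 1 or a number of a turn 7.16, either way. A call with a gripper value outside its range is refused whole. "grip" is the opening, from 0 (shut) to 1 (fully open), set as the call begins (left out, the last holds). The fingers move at their own pace and stop on an object; "force" is the grip in N (left out, the last holds). Time passes only in rows, so rows that do not move let the fingers close. It gives the time, the measured TCP pose, the force, the opening and the grip force at its end, in the units of the state.
- r.read_state(): the state, without advancing time (a new reading comes with each control period).
- capture(name): name is "side" or "top" or "wrist"; returns the picture (420x560x3 uint8, red, green, blue); there is no depth.
- camera_info(name): a dict with "fx", "fy", "cx", "cy" (pixels), "world_from_camera" (4x4, takes a point from camera to world coordinates). Camera axes: x right, y up, looking along -z (the intrinsics and any distortion apply to the point x, -y, -z); pixel columns grow to the right and rows downward; lengths in mm; the calibration is good to about 2 mm. A picture is of the moment at which its call begins: read the wrist's pose just before it. camera_info takes no time and is no camera call; for the wrist camera it gives the pose at the moment of the call.
- job.sign_off(): hands the job in; it is judged then, once.
Trained networks look in the newest picture that a camera, given by its name, has taken for a name from the list of things; names that differ only in an ending like _2 or _b are one class to them, and where a whole thing is asked for, a point or a joint stands for the part that bears it (a point fixed in the world has none). Each returns a list of dicts, best first, with "confidence" (0 to 1); they miss things now and then, are a little off and sometimes report something else, mostly with a low value. They report only what shows in the picture. A call takes as long as a camera call. They do not tell look-alikes from the thing itself.
- spotter.recognise(target, camera): "box" ([left, top, right, bottom] as shares, 0 to 1, of the picture: columns of its width, rows of its height, round what is visible of it).
- spotter.outline_of(target, camera): "pixels" (420x560 bool, what is visible of it) and "box" ([left, top, right, bottom] as shares, 0 to 1, of the picture: columns of its width, rows of its height, round what is visible of it).
- spotter.spot_point(target, camera): "at" ([row, column] as shares, 0 to 1, of the picture: columns of its width, rows of its height: a listed point, or the origin of a listed thing).
The state is a dict: "time_s": time; "joints": joint angles; "joint_velocities": joint speeds; "tau": joint torques, N m; "ee_pos": TCP position; "tcp_rot": TCP orientation; "contact_force": force on the tool from outside, world axes, zero at the start; "wrist_torque": the same for the moment, N m; "grip_width": finger opening in mm; "gripper_force": force on a finger pad.
Only numpy, scipy, OpenCV 4.12 (cv2) and the standard library are available. Lean on these libraries where they do the work, as an engineer would, in place of code of your own. Each camera call takes 0.05 s, during which the arm holds its last target. There are 200 camera calls.

## Working session

There is one attempt and no reset: what is moved stays moved. The work goes in short steps, Python scripts to look and compute and a tool call to move; the robot and the scene stay as the last step left them, time stands still between calls to the robot, and variables do not carry over. Pictures are saved under pics/ and viewed, at most 10 in all, crops included, and the job is handed in when it is done.

Besides the shell and the picture viewer there is one more tool, called after "Emit:" by a JSON object that holds its "op" and its "data". move_arm: Moves the arm, as the interface text tells. Its arguments: {"type":"object","properties":{"rows":{"type":"array","items":{"type":"object","properties":{"linear":{"type":"array","items":{"type":"number"}},"yaw":{"type":"number"}}}},"grip":{"type":"number"},"force":{"type":"number"}},"required":["rows"]}

```bash
ls; mkdir -p pics; cat > h.py <<'E'
import numpy as np, cv2
from station import r, capture, camera_info, job, spotter
def ray(ci,row,col):
    # row,col shares
    u=col*560;v=row*420
    d=np.array([(u-ci['cx'])/ci['fx'],-(v-ci['cy'])/ci['fy'],-1.0])
    T=np.array(ci['world_from_camera']);return T[:3,3],T[:3,:3]@d
def onz(ci,rc,z):
    o,d=ray(ci,*rc);return o+d*(z-o[2])/d[2]
def proj(ci,p):
    T=np.linalg.inv(np.array(ci['world_from_camera']));q=T[:3,:3]@np.array(p)+T[:3,3]
    return ci['cx']+ci['fx']*q[0]/-q[2], ci['cy']-ci['fy']*q[1]/-q[2]
def tri(a,b):
    (o1,d1),(o2,d2)=a,b
    A=np.stack([d1,-d2],1);s=np.linalg.lstsq(A,o2-o1,rcond=None)[0]
    p,q=o1+s[0]*d1,o2+s[1]*d2;return (p+q)/2,np.linalg.norm(p-q)
def save(n,img): cv2.imwrite('pics/'+n+'.png',img[:,:,::-1])
E
python3 - <<'E'
from h import *
np.set_printoptions(precision=3,suppress=True)
ims=[]
for c in ['side','top','wrist']:
    im=capture(c); ims.append(im); ci=camera_info(c)
    print(c,{k:(v if k!='world_from_camera' else np.array(v).round(2).tolist()) for k,v in ci.items()})
    for t in ['key_bar','key_tip','bore_mouth','stand_mouth','jaw_face']:
        print(t,[(np.round(d['at'],4).tolist(),round(d['confidence'],2),np.round(onz(ci,d['at'],{'key_bar':98,'key_tip':6,'bore_mouth':52,'stand_mouth':66,'jaw_face':38}[t]),1).tolist()) for d in spotter.spot_point(t,c)[:4]])
save('a_side',ims[0]);save('a_top',ims[1]);save('a_wrist',ims[2])
E
```

```text
pics
side {'fx': 523.7947394387877, 'fy': 523.7947394387877, 'cx': 278.31030968258534, 'cy': 210.4903821488882, 'world_from_camera': [[0.95, 0.23, -0.22, 322.12], [-0.32, 0.7, -0.64, -734.7], [0.01, 0.67, 0.74, 974.08], [0.0, 0.0, 0.0, 1.0]]}
key_bar [([0.4248, 0.3639], 0.94, [446.3, 175.2, 98.0]), ([0.3867, 0.4421], 0.77, [561.8, 197.5, 98.0])]
key_tip [([0.4714, 0.533], 0.73, [673.5, 126.2, 6.0]), ([0.45, 0.45], 0.71, [569.5, 193.8, 6.0]), ([0.4829, 0.3671], 0.58, [443.7, 182.7, 6.0])]
bore_mouth [([0.7693, 0.5288], 0.6, [534.5, -238.1, 52.0])]
stand_mouth [([0.3371, 0.4275], 0.96, [572.8, 317.1, 66.0]), ([0.4124, 0.445], 0.68, [563.3, 191.8, 66.0]), ([0.3676, 0.3412], 0.56, [439.7, 306.0, 66.0])]
jaw_face [([0.449, 0.4482], 0.69, [559.3, 165.3, 38.0])]
top {'fx': 451.33934380542814, 'fy': 451.33934380542814, 'cx': 281.51468544666477, 'cy': 212.00532319664813, 'world_from_camera': [[0.02, 1.0, -0.09, 488.8], [-1.0, 0.02, 0.0, 18.95], [0.0, 0.09, 1.0, 1156.07], [0.0, 0.0, 0.0, 1.0]]}
key_bar [([0.6426, 0.3729], 0.84, [450.3, 182.7, 98.0]), ([0.414, 0.4191], 0.79, [677.5, 129.3, 98.0]), ([0.525, 0.3616], 0.73, [565.1, 201.6, 98.0])]
key_tip []
bore_mouth [([0.5657, 0.6893], 0.56, [535.6, -240.5, 52.0])]
stand_mouth [([0.5152, 0.2841], 0.97, [575.2, 312.4, 66.0]), ([0.53, 0.3679], 0.74, [562.5, 198.4, 66.0]), ([0.6593, 0.2702], 0.63, [429.8, 324.4, 66.0])]
jaw_face [([0.53, 0.682], 0.49, [573.2, -233.7, 38.0])]
wrist {'fx': 304.2000908756914, 'fy': 304.2000908756914, 'cx': 282.3239496214227, 'cy': 214.56487045772968, 'world_from_camera': [[0.27, -0.92, -0.29, 91.31], [0.96, 0.26, 0.08, 597.39], [-0.0, -0.3, 0.95, 375.11], [0.0, 0.0, 0.0, 1.0]]}
key_bar []
key_tip [([0.9867, 0.1657], 0.64, [440.6, 182.2, 6.0])]
bore_mouth []
stand_mouth []
jaw_face []
```

```bash
python3 - <<'E'
import cv2
a=cv2.imread('pics/a_top.png');cv2.imwrite('pics/a_top_c.png',cv2.resize(a[110:330,60:460],None,fx=2,fy=2,interpolation=3))
E
```

```text
(no output)
```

View pics/a_top_c.png

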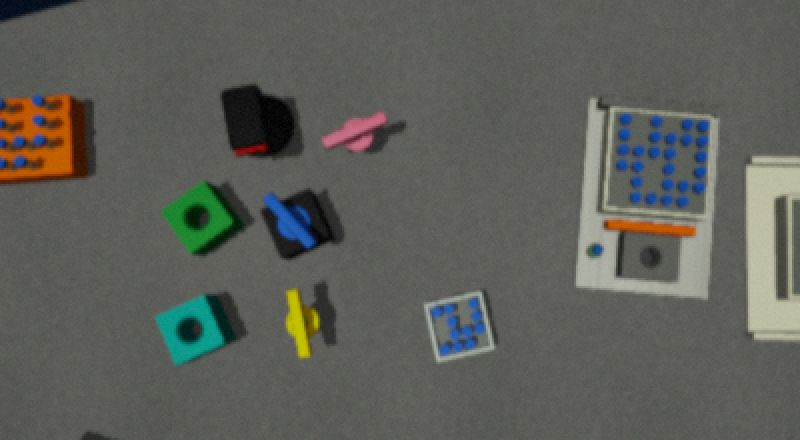

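View pics/a_side.png

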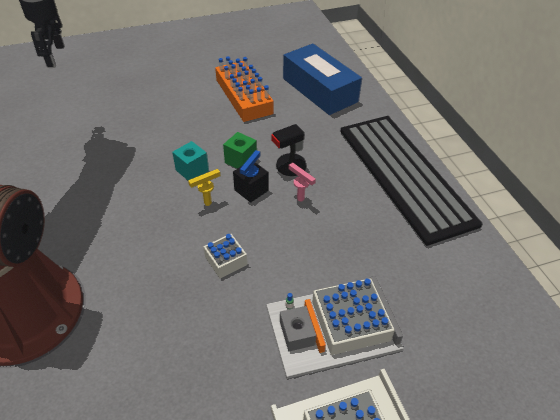

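The top view shows the blue key in the black stand (crop px 291,220), with yellow and pink keys and green and turquoise stands as look-alikes. The station bore is at crop px (650,257). The side view agrees. Next I'll measure the blue bar and the bore from both views.

```bash
cat >> h.py <<'E'
from scipy.spatial.transform import Rotation as R
def rot(s): w,x,y,z=s['tcp_rot'];return R.from_quat([x,y,z,w]).as_matrix()
def plan(target,s=None):
    s=s or r.read_state();M=rot(s);d=np.array(target)-s['ee_pos']
    print('t',round(s['time_s'],2),'pos',np.round(s['ee_pos'],1),'xax yaw',round(np.degrees(np.arctan2(M[1,0],M[0,0])),2),'tool units',np.round(M.T@d/25,3),'j6',np.round(s['joints'][5],3))
E
python3 - <<'E'
from h import *
np.set_printoptions(precision=2,suppress=True)
P={}
for c in ['top','side']:
    im=cv2.imread(f'pics/a_{c}.png');ci=camera_info(c)
    h=cv2.cvtColor(im,cv2.COLOR_BGR2HSV)
    m=cv2.inRange(h,(100,120,60),(125,255,255))
    u,v=proj(ci,[565,200,98]);n,l,st,ce=cv2.connectedComponentsWithStats(m)
    w=np.zeros_like(m);cv2.circle(w,(int(u),int(v)),30,255,-1);
    k=[i for i in range(1,n) if (w[l==i]>0).any() and st[i,4]>30];print(c,(u,v),[(st[i].tolist(),ce[i]) for i in k])
    q=np.argwhere(np.isin(l,k))[:,::-1].astype(np.float32)
    print(cv2.minAreaRect(q))
    for nm,z in [('bore_mouth',52),('stand_mouth',66),('key_bar',98)]:
        P[c,nm]=None
ct,cs=camera_info('top'),camera_info('side')
for nm,a,b in [('key_bar',[.525,.3616],[.3867,.4421]),('bore',[.5657,.6893],[.7693,.5288]),('stand',[.53,.3679],[.4124,.445])]:
    print(nm,tri(ray(ct,*a),ray(cs,*b)))
plan([565,200,260]);print(rot(r.read_state()))
for t in ['station','tray','scanner','vial']:
  print(t,[(np.round(onz(ct,d['at'],0),1),round(d['confidence'],2)) for d in spotter.spot_point(t,'top')[:2]])
E
```

```text
top (np.float64(203.16607359576062), np.float64(220.5420013583213)) [([192, 206, 26, 29, 362], array([205.27, 220.48]))]
((204.5, 220.00001525878906), (33.09380340576172, 17.441329956054688), 26.56505012512207)
side (np.float64(248.5178640794319), np.float64(161.49595075882294)) [([240, 150, 20, 27, 315], array([250.29, 165.23]))]
((249.41441345214844, 162.86965942382812), (18.152082443237305, 26.510774612426758), 3.5763344764709473)
key_bar (array([564.34, 202.69,  92.91]), np.float64(2.2379491324036453))
bore (array([ 534.67, -239.7 ,   54.72]), np.float64(1.5735385950637013))
stand (array([564.07, 199.3 ,  58.9 ]), np.float64(2.3206318283334366))
t 0.9 pos [165.1 576.9 231.3] xax yaw 164.03 tool units [-19.53 -10.09  -1.15] j6 1.353
[[-0.96  0.28  0.  ]
 [ 0.28  0.96  0.  ]
 [-0.    0.   -1.  ]]
station [(array([ 535.3, -230.7,    0. ]), 0.81), (array([ 546.1, -250.5,    0. ]), 0.35)]
tray [(array([450.4,  -4.6,   0. ]), 0.64)]
scanner [(array([699.6, 254.5,   0. ]), 0.69)]
vial [(array([ 547.7, -183.5,    0. ]), 0.48)]
```

Emit:
{"op": "move_arm", "data": {"rows": [{"linear": [-0.97, -0.5, 0.05]}, {"linear": [-0.97, -0.5, 0.05]}, {"linear": [-0.97, -0.5, 0.05]}, {"linear": [-0.97, -0.5, 0.05]}, {"linear": [-0.97, -0.5, 0.05]}, {"linear": [-0.97, -0.5, 0.05]}, {"linear": [-0.97, -0.5, 0.05]}, {"linear": [-0.97, -0.5, 0.05]}, {"linear": [-0.97, -0.5, 0.05]}, {"linear": [-0.97, -0.5, 0.05]}, {"linear": [-0.97, -0.5, 0.05]}, {"linear": [-0.97, -0.5, 0.05]}, {"linear": [-0.97, -0.5, 0.05]}, {"linear": [-0.97, -0.5, 0.05]}, {"linear": [-0.97, -0.5, 0.05]}, {"linear": [-0.97, -0.5, 0.05]}, {"linear": [-0.97, -0.5, 0.05]}, {"linear": [-0.97, -0.5, 0.05]}, {"linear": [-0.97, -0.5, 0.05]}, {"linear": [-0.97, -0.5, 0.05]}], "grip": 1}}

```text
invalid input at $.rows[0]: expected keys linear, yaw
```

Emit:
{"op": "move_arm", "data": {"rows": [{"linear": [0, 0, 0], "yaw": -7}, {"linear": [0, 0, 0], "yaw": -7}, {"linear": [0, 0, 0], "yaw": -7}, {"linear": [0, 0, 0], "yaw": -7}, {"linear": [0, 0, 0], "yaw": -7}, {"linear": [0, 0, 0], "yaw": -7}, {"linear": [0, 0, 0], "yaw": -7}, {"linear": [0, 0, 0], "yaw": -7}, {"linear": [0, 0, 0], "yaw": -6}, {"linear": [0, 0, 0]}, {"linear": [0, 0, 0]}]}}

```text
invalid input at $.rows[9]: expected keys linear, yaw
```

```bash
python3 - <<'E'
from h import *
np.set_printoptions(precision=2,suppress=True)
plan([564,200,200]); im=capture('wrist');ci=camera_info('wrist')
u=np.array(spotter.spot_point('key_bar','wrist')) if 0 else spotter.spot_point('key_bar','wrist')
print([(d['confidence'],onz(ci,d['at'],98),d['at']) for d in u])
print([(d['confidence'],onz(ci,d['at'],66)) for d in spotter.spot_point('stand_mouth','wrist')])
save('b_wrist',im)
E
```

```text
t 1.1 pos [165.1 576.9 231.3] xax yaw 164.03 tool units [-19.49 -10.1    1.25] j6 1.353
[]
[]
```

View pics/b_wrist.png

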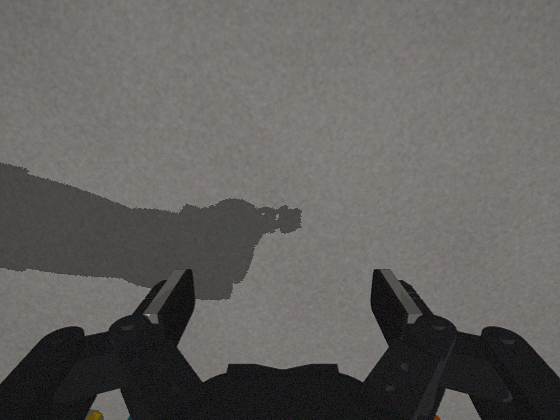

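The picture shows only bare bench between the open pads. The moves were refused because every row needs a yaw, so I'm resending them.

Emit:
{"op": "move_arm", "data": {"rows": [{"linear": [-0.97, -0.5, 0.06], "yaw": 0}, {"linear": [-0.97, -0.5, 0.06], "yaw": 0}, {"linear": [-0.97, -0.5, 0.06], "yaw": 0}, {"linear": [-0.97, -0.5, 0.06], "yaw": 0}, {"linear": [-0.97, -0.5, 0.06], "yaw": 0}, {"linear": [-0.97, -0.5, 0.06], "yaw": 0}, {"linear": [-0.97, -0.5, 0.06], "yaw": 0}, {"linear": [-0.97, -0.5, 0.06], "yaw": 0}, {"linear": [-0.97, -0.5, 0.06], "yaw": 0}, {"linear": [-0.97, -0.5, 0.06], "yaw": 0}, {"linear": [-0.97, -0.5, 0.06], "yaw": 0}, {"linear": [-0.97, -0.5, 0.06], "yaw": 0}, {"linear": [-0.97, -0.5, 0.06], "yaw": 0}, {"linear": [-0.97, -0.5, 0.06], "yaw": 0}, {"linear": [-0.97, -0.5, 0.06], "yaw": 0}, {"linear": [-0.97, -0.5, 0.06], "yaw": 0}, {"linear": [-0.97, -0.5, 0.06], "yaw": 0}, {"linear": [-0.97, -0.5, 0.06], "yaw": 0}, {"linear": [-0.97, -0.5, 0.06], "yaw": 0}, {"linear": [-0.97, -0.5, 0.06], "yaw": 0}], "grip": 1}}

```text
time_s: 2.92
ee_pos: [563.5, 202.0, 201.3]
tcp_rot: [0.0, 0.139, 0.99, 0.0]
contact_force: [0.4, 0.3, -0.2]
grip_width: 85.1
gripper_force: 0.0
```

Emit:
{"op": "move_arm", "data": {"rows": [{"linear": [0, 0, 0], "yaw": -7}, {"linear": [0, 0, 0], "yaw": -7}, {"linear": [0, 0, 0], "yaw": -7}, {"linear": [0, 0, 0], "yaw": -7}, {"linear": [0, 0, 0], "yaw": -7}, {"linear": [0, 0, 0], "yaw": -7}, {"linear": [0, 0, 0], "yaw": -7}, {"linear": [0, 0, 0], "yaw": -7}, {"linear": [0, 0, 0], "yaw": -6}, {"linear": [0, 0, 0], "yaw": 0}, {"linear": [0, 0, 0], "yaw": 0}]}}

```text
time_s: 3.83
ee_pos: [562.6, 203.1, 201.3]
tcp_rot: [0.0, -0.389, 0.921, 0.0]
contact_force: [-0.1, 0.0, -0.6]
grip_width: 85.6
gripper_force: 0.0
```

```bash
python3 - <<'E'
from h import *
np.set_printoptions(precision=2,suppress=True)
plan([564,200,200]); im=capture('wrist');ci=camera_info('wrist')
print([(d['confidence'],onz(ci,d['at'],98),d['at']) for d in spotter.spot_point('key_bar','wrist')])
print([(d['confidence'],onz(ci,d['at'],66)) for d in spotter.spot_point('stand_mouth','wrist')])
save('b_wrist2',im); np.save('b_ci.npy',ci,allow_pickle=True)
E
```

```text
t 3.83 pos [562.6 203.1 201.3] xax yaw -134.17 tool units [ 0.05 -0.13  0.05] j6 -0.672
[(0.97, array([446.  , 183.56,  98.  ]), [0.2248, 0.6689]), (0.94, array([672.84, 127.38,  98.  ]), [0.5693, 0.2341]), (0.76, array([564.29, 195.06,  98.  ]), [0.4983, 0.4895])]
[(0.81, array([570.59, 316.79,  66.  ])), (0.79, array([435.31, 322.75,  66.  ]))]
```

View pics/b_wrist2.png

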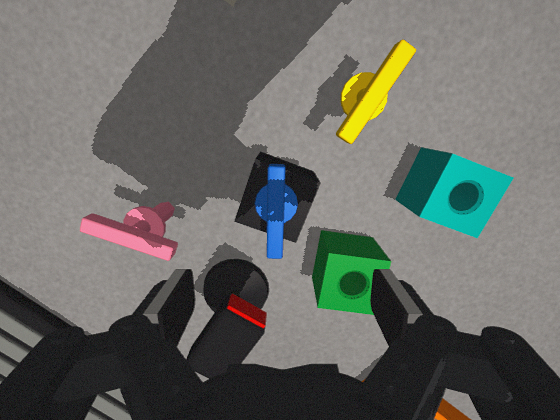

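The wrist view shows the blue bar vertical, px (276,165) to (275,258), a few pixels left of the finger midline. The yellow and pink keys, and the green and turquoise stands, are clear of it. Refining by segmentation.

```bash
python3 - <<'E'
from h import *
np.set_printoptions(precision=2,suppress=True)
im=cv2.imread('pics/b_wrist2.png');ci=camera_info('wrist')
h=cv2.cvtColor(im,cv2.COLOR_BGR2HSV);m=cv2.inRange(h,(100,120,60),(125,255,255))
print(np.array(ci['world_from_camera']))
for v in range(162,264,6):
    c=np.flatnonzero(m[v,240:310])+240
    if len(c): print(v,c.min(),c.max(),im[v,c].mean(0).astype(int))
rc=lambda u,v:(v/420,u/560)
E
```

```text
[[ -0.72  -0.66  -0.21 509.01]
 [  0.7   -0.69  -0.21 147.83]
 [  0.    -0.3    0.95 345.08]
 [  0.     0.     0.     1.  ]]
168 267 285 [200 113  49]
174 267 284 [209 121  54]
180 267 284 [120  65  25]
186 263 288 [117  63  23]
192 258 293 [121  64  23]
198 255 296 [122  64  23]
204 255 297 [140  77  30]
210 256 296 [165  92  38]
216 260 292 [149  81  33]
222 267 285 [209 117  48]
228 266 283 [200 112  47]
234 267 283 [205 114  47]
240 267 282 [214 118  46]
246 267 282 [213 117  45]
252 267 282 [211 115  44]
258 272 280 [174 104  58]
```

```bash
python3 - <<'E'
from h import *
np.set_printoptions(precision=2,suppress=True)
ci=camera_info('wrist');rc=lambda u,v:(v/420,u/560)
a=onz(ci,rc(276.3,165.5),106);b=onz(ci,rc(274.8,258),106)
print(a,b,(a+b)/2,np.linalg.norm(a-b),np.degrees(np.arctan2(*(b-a)[1::-1])))
# collar centre (z 72) from ellipse cols 255-297,row~204
c=onz(ci,rc(276,203),72);print('collar',c)
ct=camera_info('top');d=(0.5*(a+b));print('top proj',proj(ct,[d[0],d[1],98]))
plan([d[0],d[1],79])
# per-height triangulation with top blue centroid of bar
t=ray(ct,.525,.3616);print(tri(t,ray(ci,211/420,275.5/560)))
E
```

```text
[536.19 169.24 106.  ] [592.78 225.1  106.  ] [564.48 197.17 106.  ] 79.50995276324959 44.6248801421482
collar [564.59 196.91  72.  ]
top proj (np.float64(204.36379346820428), np.float64(220.7868477394331))
t 3.98 pos [562.6 203.  201.3] xax yaw -134.13 tool units [ 0.12 -0.22  4.89] j6 -0.673
(array([565.97, 200.71,  90.24]), np.float64(4.410037342976495))
```

Emit:
{"op": "move_arm", "data": {"rows": [{"linear": [0.12, -0.22, 0.0], "yaw": 1.3}, {"linear": [0, 0, 0.7], "yaw": 0}, {"linear": [0, 0, 0.9], "yaw": 0}, {"linear": [0, 0, 0.9], "yaw": 0}, {"linear": [0, 0, 0.9], "yaw": 0}, {"linear": [0, 0, 0.7], "yaw": 0}, {"linear": [0, 0, 0.5], "yaw": 0}, {"linear": [0, 0, 0.26], "yaw": 0}, {"linear": [0, 0, 0], "yaw": 0}, {"linear": [0, 0, 0], "yaw": 0}]}}

```text
time_s: 4.82
ee_pos: [564.8, 197.0, 80.5]
tcp_rot: [0.0, -0.38, 0.925, -0.0]
contact_force: [0.2, 0.1, 1.1]
grip_width: 85.4
gripper_force: 0.0
```

Emit:
{"op": "move_arm", "data": {"rows": [{"linear": [0, 0, 0], "yaw": 0}, {"linear": [0, 0, 0], "yaw": 0}, {"linear": [0, 0, 0], "yaw": 0}, {"linear": [0, 0, 0], "yaw": 0}, {"linear": [0, 0, 0], "yaw": 0}, {"linear": [0, 0, 0], "yaw": 0}, {"linear": [0, 0, 0], "yaw": 0}, {"linear": [0, 0, 0], "yaw": 0}, {"linear": [0, 0, 0], "yaw": 0}, {"linear": [0, 0, 0], "yaw": 0}], "grip": 0, "force": 60}}

```text
time_s: 5.65
ee_pos: [564.7, 197.1, 80.1]
tcp_rot: [0.0, -0.38, 0.925, -0.0]
contact_force: [0.7, -0.1, 3.8]
grip_width: 13.1
gripper_force: 59.1
```

Emit:
{"op": "move_arm", "data": {"rows": [{"linear": [0, 0, -0.2], "yaw": 0}, {"linear": [0, 0, -0.4], "yaw": 0}, {"linear": [0, 0, -0.6], "yaw": 0}, {"linear": [0, 0, -0.8], "yaw": 0}, {"linear": [0, 0, -0.8], "yaw": 0}, {"linear": [0, 0, -0.8], "yaw": 0}, {"linear": [0, 0, -0.4], "yaw": 0}, {"linear": [0, 0, 0], "yaw": 0}]}}

```text
time_s: 6.32
ee_pos: [565.8, 197.3, 182.9]
tcp_rot: [0.002, -0.381, 0.925, -0.001]
contact_force: [0.1, -0.4, -2.1]
grip_width: 12.7
gripper_force: 58.6
```

Emit:
{"op": "move_arm", "data": {"rows": [{"linear": [0.5, -0.4, 0], "yaw": 0}, {"linear": [0.96, -0.82, 0], "yaw": 0}, {"linear": [0.96, -0.82, 0], "yaw": 0}, {"linear": [0.96, -0.82, 0], "yaw": 0}, {"linear": [0.96, -0.82, 0], "yaw": 0}, {"linear": [0.96, -0.82, 0], "yaw": 0}, {"linear": [0.96, -0.82, 0], "yaw": 0}, {"linear": [0.96, -0.82, 0], "yaw": 0}, {"linear": [0.96, -0.82, 0], "yaw": 0}, {"linear": [0.96, -0.82, 0], "yaw": 0}, {"linear": [0.96, -0.82, 0], "yaw": 0}, {"linear": [0.5, -0.4, 0], "yaw": 0}, {"linear": [0, 0, 0], "yaw": 0}, {"linear": [0, 0, 0], "yaw": 0}]}}

```text
time_s: 7.48
ee_pos: [533.9, -149.7, 178.5]
tcp_rot: [-0.0, -0.38, 0.925, 0.001]
contact_force: [-0.7, -0.0, -1.4]
grip_width: 13.0
gripper_force: 58.6
```

```bash
python3 - <<'E'
from h import *
np.set_printoptions(precision=2,suppress=True)
s=r.read_state();plan([534.7,-239.7,170]);print(s['contact_force'],s['wrist_torque'],s['grip_width'])
im=capture('wrist');ci=camera_info('wrist');np.save('c_ci.npy',ci)
for n,z in [('bore_mouth',52),('socket_mouth',36),('key_tip',0),('key_bar',0)]:
  print(n,[(d['confidence'],onz(ci,d['at'],z),d['at']) for d in spotter.spot_point(n,'wrist')])
save('c_wrist',im)
E
```

```text
t 7.48 pos [ 533.9 -149.7  178.5] xax yaw -135.38 tool units [ 2.51 -2.59  0.34] j6 -1.288
[-0.69 -0.   -1.35] [0.05 0.02 0.03] 12.976559676549547
bore_mouth [(0.95, array([ 530.79, -238.55,   52.  ]), [0.3183, 0.3757])]
socket_mouth [(0.6, array([ 535.09, -236.66,   36.  ]), [0.3283, 0.38])]
key_tip [(0.85, array([448.95, 180.95,   0.  ]), [0.7779, 0.9213])]
key_bar [(0.6, array([618.49, -65.89,   0.  ]), [0.6898, 0.5027])]
```

View pics/c_wrist.png

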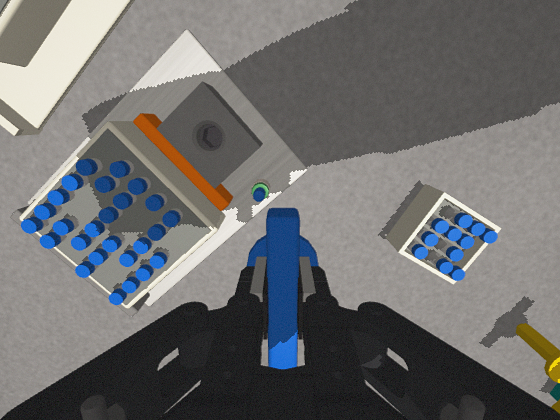

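The view shows the boss bore at px (210,136) with the hex socket visible inside, and the key held upright between the pads. The vial is at (260,192). Zooming on the bore.

```bash
python3 - <<'E'
import cv2
a=cv2.imread('pics/c_wrist.png')[110:162,180:240]
cv2.imwrite('pics/c_crop.png',cv2.normalize(cv2.resize(a,None,fx=11,fy=11,interpolation=2),None,0,255,32))
E
```

```text
(no output)
```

View pics/c_crop.png

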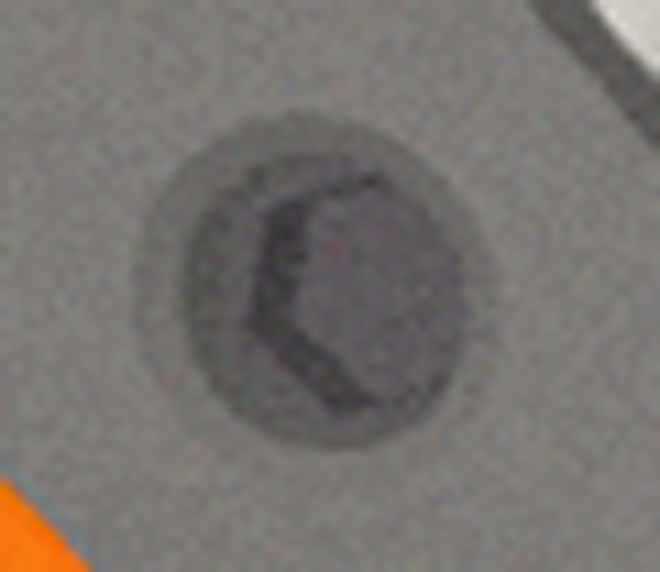

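The zoomed crop shows the chamfer ring centred near crop (315,282). Hex corners of the socket are near (252,315), (277,205), (375,177) and (345,412).

```bash
python3 - <<'E'
from h import *
np.set_printoptions(precision=2,suppress=True)
ci=np.load('c_ci.npy',allow_pickle=True).item()
def w(x,y,z): u=180+x/11-.5;v=110+y/11-.5; return onz(ci,(v/420,u/560),z)
# pixel centre convention: u as index
c=[w(135,285,52),w(500,285,52),w(315,110,52),w(325,450,49)]
print(c[0],c[1],'dia',np.linalg.norm(c[0]-c[1]))
th=np.arange(0,360,5)
H=[w(375,177,36),w(277,205,36),w(252,315,36),w(345,412,36)]
for a,b in zip(H,H[1:]):
    d=b-a;n=np.degrees(np.arctan2(d[1],d[0]))+90;print('edge',np.linalg.norm(d),'normal mod60',n%60)
print('hex centre',(H[0]+H[3])/2,np.linalg.norm(H[0]-H[3]))
# fit centre: chamfer circle d=29 at z 52, project to pixels & compare extents
from scipy.optimize import least_squares
def ext(cx,cy,rr,z):
    P=np.array([proj(ci,[cx+rr*np.cos(t),cy+rr*np.sin(t),z]) for t in np.linspace(0,6.283,120)])
    X=(P[:,0]-180+.5)*11;Y=(P[:,1]-110+.5)*11;return X.min(),X.max(),Y.min(),Y.max()
f=lambda p:np.r_[np.array(ext(p[0],p[1],14.5,52))[:3]-[135,500,110],np.array(ext(p[0],p[1],11.5,49))[[0,1,3]]-[183,467,450]]
q=least_squares(f,[534,-239]);print(q.x,q.fun)
plan([q.x[0],q.x[1],150])
d=spotter.outline_of('key','wrist')
E
```

```text
[ 543.15 -249.     52.  ] [ 523.06 -228.7    52.  ] dia 28.55992981443731
edge 8.50786707306746 normal mod60 59.7929942638741
edge 9.217016300695104 normal mod60 57.388319322543694
edge 10.672197872199092 normal mod60 56.96162398189716
hex centre [ 534.46 -237.91   36.  ] 19.287128931726343
[ 534.24 -237.92] [-3.62  2.32  0.47 -2.82  4.15 -0.31]
t 7.73 pos [ 534.6 -148.2  179.6] xax yaw -135.19 tool units [ 2.54 -2.54  1.18] j6 -1.288
```

Emit:
{"op": "move_arm", "data": {"rows": [{"linear": [0.4, -0.4, 0], "yaw": -3.2}, {"linear": [0.7, -0.6, 0], "yaw": -3.2}, {"linear": [0.7, -0.6, 0], "yaw": -3.2}, {"linear": [0.6, -0.4, 0], "yaw": -3.1}, {"linear": [0.4, -0.2, 0.2], "yaw": 0}, {"linear": [0.0, 0.0, 0.4], "yaw": 0}, {"linear": [0.0, 0.0, 0.4], "yaw": 0}, {"linear": [0.0, 0.0, 0.4], "yaw": 0}, {"linear": [0.0, 0.0, 0.2], "yaw": 0}, {"linear": [0, 0, 0], "yaw": 0}, {"linear": [0, 0, 0], "yaw": 0}, {"linear": [0, 0, 0], "yaw": 0}, {"linear": [0, 0, 0], "yaw": 0}]}}

```text
time_s: 8.87
ee_pos: [533.1, -238.6, 140.5]
tcp_rot: [0.0, -0.481, 0.877, -0.0]
contact_force: [0.2, 0.1, -2.3]
grip_width: 12.8
gripper_force: 58.7
```

```bash
python3 - <<'E'
from h import *
np.set_printoptions(precision=2,suppress=True)
s=r.read_state();plan([534.3,-237.9,130]);print(s['contact_force'],s['wrist_torque'],s['grip_width']);print(rot(s))
im=capture('side');cs=camera_info('side')
tip=np.array(s['ee_pos'])-[0,0,74]
print('expected tip px',proj(cs,tip),'bore px',proj(cs,[534.3,-237.9,52]),'bar',proj(cs,tip+[0,0,92]))
for n in ['key_tip','key_bar','bore_mouth']:
  print(n,[(d['confidence'],d['at'][1]*560,d['at'][0]*420) for d in spotter.spot_point(n,'side')])
u,v=map(int,proj(cs,tip));w=im[v-55:v+35,u-60:u+60]
save('d_side',cv2.resize(w,None,fx=6,fy=6,interpolation=2));print(u-60,v-55)
E
```

```text
t 8.87 pos [ 533.1 -238.6  140.5] xax yaw -122.56 tool units [-0.05 -0.02  0.42] j6 -1.647
[ 0.17  0.13 -2.28] [-0.01 -0.   -0.07] 12.796505928336579
[[-0.54 -0.84  0.  ]
 [-0.84  0.54 -0.  ]
 [-0.   -0.   -1.  ]]
expected tip px (np.float64(295.8186629204888), np.float64(319.7431651186526)) bore px (np.float64(295.9928832849738), np.float64(323.0578698695133)) bar (np.float64(297.53035127416615), np.float64(293.7606574522722))
key_tip [(0.77, 206.304, 203.616), (0.62, 299.096, 318.108)]
key_bar [(0.93, 297.584, 293.118), (0.58, 203.784, 175.518)]
bore_mouth [(0.95, 298.31199999999995, 321.384)]
235 264
```

View pics/d_side.png

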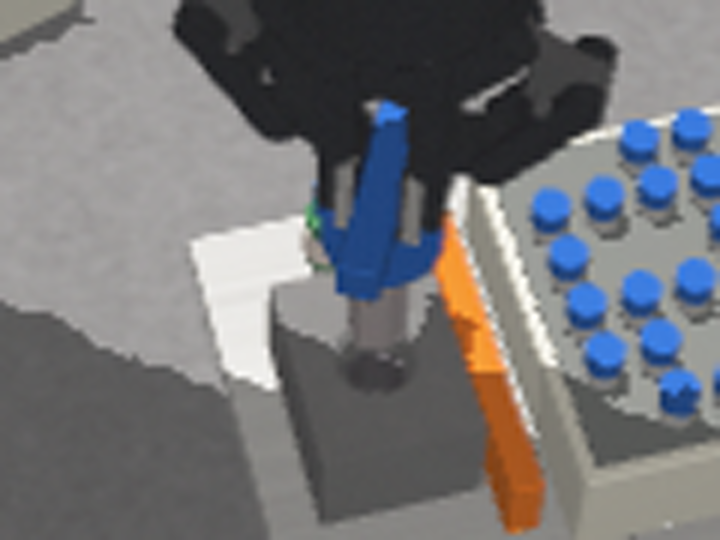

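The side view shows the key shank standing over the bore (crop px ~378,365), with the jaw still back. Correcting by about 1 mm and lowering.

Emit:
{"op": "move_arm", "data": {"rows": [{"linear": [-0.05, -0.02, 0.1], "yaw": 0}, {"linear": [0, 0, 0.2], "yaw": 0}, {"linear": [0, 0, 0.2], "yaw": 0}, {"linear": [0, 0, 0.15], "yaw": 0}, {"linear": [0, 0, 0.1], "yaw": 0}, {"linear": [0, 0, 0.1], "yaw": 0}, {"linear": [0, 0, 0], "yaw": 0}, {"linear": [0, 0, 0], "yaw": 0}, {"linear": [0, 0, 0], "yaw": 0}]}}

```text
time_s: 9.82
ee_pos: [534.0, -237.9, 118.8]
tcp_rot: [0.0, -0.48, 0.877, -0.0]
contact_force: [0.9, -0.7, -1.6]
grip_width: 13.3
gripper_force: 58.8
```

Emit:
{"op": "move_arm", "data": {"rows": [{"linear": [0, 0, 0.1], "yaw": 0}, {"linear": [0, 0, 0.1], "yaw": 0}, {"linear": [0, 0, 0.1], "yaw": 0}, {"linear": [0, 0, 0.1], "yaw": 0}, {"linear": [0, 0, 0.05], "yaw": 0}, {"linear": [0, 0, 0], "yaw": 0}, {"linear": [0, 0, 0], "yaw": 0}, {"linear": [0, 0, 0], "yaw": 0}]}}

```text
time_s: 10.48
ee_pos: [533.9, -237.8, 107.4]
tcp_rot: [0.0, -0.48, 0.877, -0.0]
contact_force: [0.6, -0.5, -2.2]
grip_width: 13.1
gripper_force: 58.8
```

Emit:
{"op": "move_arm", "data": {"rows": [{"linear": [0, 0, 0.04], "yaw": 0}, {"linear": [0, 0, 0.04], "yaw": 0}, {"linear": [0, 0, 0], "yaw": 0}, {"linear": [0, 0, 0], "yaw": 0}]}}

```text
time_s: 10.82
ee_pos: [534.1, -238.1, 105.7]
tcp_rot: [0.0, -0.48, 0.877, -0.0]
contact_force: [-0.6, 0.1, 2.4]
grip_width: 12.9
gripper_force: 59.3
```

Emit:
{"op": "move_arm", "data": {"rows": [{"linear": [0, 0, 0.02], "yaw": -1}, {"linear": [0, 0, 0], "yaw": -1}, {"linear": [0, 0, 0], "yaw": -1}, {"linear": [0, 0, 0], "yaw": 0}, {"linear": [0, 0, 0], "yaw": 0}]}}

```text
time_s: 11.23
ee_pos: [533.8, -238.0, 104.6]
tcp_rot: [-0.0, -0.503, 0.864, -0.0]
contact_force: [-0.6, -2.1, -1.0]
grip_width: 13.0
gripper_force: 58.8
```

```bash
python3 - <<'E'
from h import *
s=r.read_state();plan([534.3,-237.9,94]);print(np.round(s['contact_force'],2),np.round(s['wrist_torque'],3))
E
```

```text
t 11.23 pos [ 533.8 -238.   104.6] xax yaw -119.57 tool units [-0.012 -0.015  0.423] j6 -1.698
[-0.58 -2.08 -1.04] [-0.65  -0.068  0.039]
```

Emit:
{"op": "move_arm", "data": {"rows": [{"linear": [0, 0, 0.04], "yaw": 0}, {"linear": [0, 0, 0.04], "yaw": 0}, {"linear": [0, 0, 0], "yaw": 0}, {"linear": [0, 0, 0], "yaw": 0}]}}

```text
time_s: 11.57
ee_pos: [533.8, -237.9, 102.5]
tcp_rot: [-0.0, -0.503, 0.864, 0.0]
contact_force: [0.3, -3.0, -1.7]
grip_width: 12.9
gripper_force: 58.6
```

```bash
python3 - <<'E'
from h import *
s=r.read_state();plan([534.3,-237.9,94]);print(np.round(s['contact_force'],2),np.round(s['wrist_torque'],3))
E
```

```text
t 11.57 pos [ 533.8 -237.9  102.5] xax yaw -119.58 tool units [-0.01  -0.019  0.34 ] j6 -1.697
[ 0.28 -2.98 -1.74] [-0.818 -0.17  -0.024]
```

Emit:
{"op": "move_arm", "data": {"rows": [{"linear": [0.028, -0.016, 0], "yaw": 0}, {"linear": [0, 0, 0.08], "yaw": 0}, {"linear": [0, 0, 0.08], "yaw": 0}, {"linear": [0, 0, 0.08], "yaw": 0}, {"linear": [0, 0, 0], "yaw": 0}, {"linear": [0, 0, 0], "yaw": 0}, {"linear": [0, 0, 0], "yaw": 0}]}}

```text
time_s: 12.15
ee_pos: [533.8, -238.5, 96.7]
tcp_rot: [0.0, -0.503, 0.864, 0.0]
contact_force: [-0.7, -1.7, -1.6]
grip_width: 12.9
gripper_force: 58.7
```

```bash
python3 - <<'E'
from h import *
s=r.read_state();plan([534.3,-237.9,94]);print(np.round(s['contact_force'],2),np.round(s['wrist_torque'],3))
E
```

```text
t 12.15 pos [ 533.8 -238.5   96.7] xax yaw -119.57 tool units [-0.029 -0.007  0.106] j6 -1.698
[-0.74 -1.68 -1.62] [-0.185 -0.032 -0.01 ]
```

Shifting a little more the same way and lowering to the floor.

Emit:
{"op": "move_arm", "data": {"rows": [{"linear": [0.016, -0.008, 0.04], "yaw": 0}, {"linear": [0, 0, 0.03], "yaw": 0}, {"linear": [0, 0, 0.02], "yaw": 0}, {"linear": [0, 0, 0], "yaw": 0}, {"linear": [0, 0, 0], "yaw": 0}]}}

```text
time_s: 12.57
ee_pos: [533.8, -239.0, 94.5]
tcp_rot: [0.0, -0.503, 0.864, 0.0]
contact_force: [-1.2, 0.0, -2.5]
grip_width: 12.8
gripper_force: 58.8
```

Emit:
{"op": "move_arm", "data": {"rows": [{"linear": [0, 0, 0.02], "yaw": 0}, {"linear": [0, 0, 0.01], "yaw": 0}, {"linear": [0, 0, 0], "yaw": 0}, {"linear": [0, 0, 0], "yaw": 0}]}}

```text
time_s: 12.9
ee_pos: [534.0, -239.2, 94.1]
tcp_rot: [0.0, -0.503, 0.864, -0.0]
contact_force: [0.1, -0.1, 1.7]
grip_width: 12.9
gripper_force: 59.2
```

```bash
python3 - <<'E'
from h import *
s=r.read_state();plan([534.3,-237.9,94]);print(np.round(s['contact_force'],2),np.round(s['wrist_torque'],3))
E
```

```text
t 12.9 pos [ 534.  -239.2   94.1] xax yaw -119.57 tool units [-0.051  0.014  0.003] j6 -1.699
[ 0.14 -0.12  1.72] [ 0.067  0.075 -0.022]
```

Emit:
{"op": "move_arm", "data": {"rows": [{"linear": [0, 0, 0], "yaw": 1}, {"linear": [0, 0, 0], "yaw": 1.5}, {"linear": [0, 0, 0], "yaw": 2}, {"linear": [0, 0, 0], "yaw": 2}, {"linear": [0, 0, 0], "yaw": 2}, {"linear": [0, 0, 0], "yaw": 1.5}, {"linear": [0, 0, 0], "yaw": 0}, {"linear": [0, 0, 0], "yaw": 0}]}}

```text
time_s: 13.57
ee_pos: [533.9, -239.0, 94.0]
tcp_rot: [0.0, -0.426, 0.905, 0.0]
contact_force: [-1.8, 1.3, 2.4]
grip_width: 12.9
gripper_force: 59.5
```

```bash
python3 - <<'E'
from h import *
s=r.read_state();plan([534.3,-237.9,94]);print(np.round(s['contact_force'],2),np.round(s['wrist_torque'],3))
E
```

```text
t 13.57 pos [ 533.9 -239.    94. ] xax yaw -129.55 tool units [-0.047  0.015  0.001] j6 -1.525
[-1.81  1.27  2.4 ] [ 0.386  0.37  -0.036]
```

Emit:
{"op": "move_arm", "data": {"rows": [{"linear": [0, 0, 0], "yaw": 1.5}, {"linear": [0, 0, 0], "yaw": 2}, {"linear": [0, 0, 0], "yaw": 2}, {"linear": [0, 0, 0], "yaw": 2}, {"linear": [0, 0, 0], "yaw": 2}, {"linear": [0, 0, 0], "yaw": 2}, {"linear": [0, 0, 0], "yaw": 2}, {"linear": [0, 0, 0], "yaw": 2}, {"linear": [0, 0, 0], "yaw": 2}, {"linear": [0, 0, 0], "yaw": 2}, {"linear": [0, 0, 0], "yaw": 0.5}, {"linear": [0, 0, 0], "yaw": 0}, {"linear": [0, 0, 0], "yaw": 0}]}}

```text
time_s: 14.65
ee_pos: [533.8, -238.9, 94.0]
tcp_rot: [0.0, -0.263, 0.965, 0.0]
contact_force: [-0.8, 2.5, 5.3]
grip_width: 13.2
gripper_force: 59.8
```

```bash
python3 - <<'E'
from h import *
s=r.read_state();plan([534.3,-237.9,94]);print(np.round(s['contact_force'],2),np.round(s['wrist_torque'],3))
E
```

```text
t 14.65 pos [ 533.8 -238.9   94. ] xax yaw -149.49 tool units [-0.036  0.024  0.001] j6 -1.177
[-0.78  2.46  5.34] [0.775 0.556 0.079]
```

Emit:
{"op": "move_arm", "data": {"rows": [{"linear": [-0.012, 0.02, -0.012], "yaw": 1.5}, {"linear": [0, 0, 0], "yaw": 2}, {"linear": [0, 0, 0], "yaw": 2}, {"linear": [0, 0, 0], "yaw": 2}, {"linear": [0, 0, 0], "yaw": 2}, {"linear": [0, 0, 0], "yaw": 2}, {"linear": [0, 0, 0], "yaw": 2}, {"linear": [0, 0, 0], "yaw": 2}, {"linear": [0, 0, 0], "yaw": 2}, {"linear": [0, 0, 0], "yaw": 2}, {"linear": [0, 0, 0], "yaw": 0.5}, {"linear": [0, 0, 0], "yaw": 0}, {"linear": [0, 0, 0], "yaw": 0}]}}

```text
time_s: 15.73
ee_pos: [533.8, -238.4, 94.0]
tcp_rot: [-0.0, -0.092, 0.996, 0.0]
contact_force: [-1.9, 2.8, 4.3]
grip_width: 13.1
gripper_force: 59.5
```

```bash
python3 - <<'E'
from h import *
s=r.read_state();plan([534.3,-237.9,94]);print(np.round(s['contact_force'],2),np.round(s['wrist_torque'],3))
E
```

```text
t 15.73 pos [ 533.8 -238.4   94. ] xax yaw -169.48 tool units [-0.024  0.016  0.001] j6 -0.827
[-1.9   2.82  4.33] [0.685 0.525 0.021]
```

Emit:
{"op": "move_arm", "data": {"rows": [{"linear": [0.008, 0.022, -0.01], "yaw": 1.5}, {"linear": [0, 0, 0], "yaw": 2}, {"linear": [0, 0, 0], "yaw": 2}, {"linear": [0, 0, 0], "yaw": 2}, {"linear": [0, 0, 0], "yaw": 2}, {"linear": [0, 0, 0], "yaw": 2}, {"linear": [0, 0, 0], "yaw": 2}, {"linear": [0, 0, 0], "yaw": 0.5}, {"linear": [0, 0, 0], "yaw": 0}, {"linear": [0, 0, 0], "yaw": 0}]}}

```text
time_s: 16.57
ee_pos: [533.5, -238.0, 94.1]
tcp_rot: [-0.0, 0.03, 1.0, 0.0]
contact_force: [-0.3, 1.4, 0.3]
grip_width: 12.8
gripper_force: 59.1
```

```bash
cat > f.py <<'E'
from h import *
s=r.read_state();plan([534.3,-237.9,94])
F=[];
for c in ['side']*4:
    capture(c);t=r.read_state();F.append(np.r_[t['contact_force'],t['wrist_torque']])
print(np.round(np.array(F),3))
E
python3 f.py
```

```text
t 16.57 pos [ 533.5 -238.    94.1] xax yaw 176.51 tool units [-0.03   0.004  0.004] j6 -0.582
[[-0.247  1.734 -0.013  0.347  0.118  0.08 ]
 [ 0.189  0.956 -0.054  0.342  0.136  0.043]
 [-0.683  1.177 -0.6    0.315  0.08   0.005]
 [-0.574  2.046 -0.296  0.359  0.088  0.048]]
```

Emit:
{"op": "move_arm", "data": {"rows": [{"linear": [0, 0, 0], "yaw": 1}, {"linear": [0, 0, 0], "yaw": 1}, {"linear": [0, 0, 0], "yaw": 1}, {"linear": [0, 0, 0], "yaw": 1}, {"linear": [0, 0, 0], "yaw": 0}]}}

```text
time_s: 17.18
ee_pos: [533.5, -237.9, 94.1]
tcp_rot: [-0.0, 0.067, 0.998, 0.0]
contact_force: [0.3, 2.2, -3.2]
grip_width: 12.7
gripper_force: 58.7
```

```bash
python3 f.py
```

```text
t 17.18 pos [ 533.5 -237.9   94.1] xax yaw 172.33 tool units [-0.033  0.004  0.005] j6 -0.51
[[-1.450e-01  1.913e+00 -2.653e+00  4.710e-01 -8.000e-03  1.900e-02]
 [-3.800e-01  2.286e+00 -3.172e+00  4.710e-01 -2.000e-03  4.300e-02]
 [-1.137e+00  2.335e+00 -3.003e+00  4.340e-01 -1.700e-02  3.400e-02]
 [ 4.470e-01  1.502e+00 -2.484e+00  4.110e-01  4.700e-02  5.800e-02]]
```

Emit:
{"op": "move_arm", "data": {"rows": [{"linear": [0, 0, 0.008], "yaw": 1}, {"linear": [0, 0, 0], "yaw": 1}, {"linear": [0, 0, 0], "yaw": 0}]}}

```text
time_s: 17.63
ee_pos: [533.5, -237.9, 94.1]
tcp_rot: [-0.0, 0.084, 0.996, 0.0]
contact_force: [-0.5, 1.5, -1.7]
grip_width: 13.2
gripper_force: 58.7
```

```bash
python3 f.py
```

```text
t 17.63 pos [ 533.5 -237.9   94.1] xax yaw 170.33 tool units [-0.03   0.007  0.005] j6 -0.475
[[-0.438  2.496 -1.921  0.585  0.148  0.017]
 [ 0.37   1.921 -1.54   0.603  0.081 -0.032]
 [ 0.185  2.105 -2.386  0.587  0.08   0.068]
 [-0.058  2.716 -2.543  0.596  0.122  0.032]]
```

Emit:
{"op": "move_arm", "data": {"rows": [{"linear": [0, 0, 0], "yaw": 0.7}, {"linear": [0, 0, 0], "yaw": 0.7}, {"linear": [0, 0, 0], "yaw": 0}]}}

```text
time_s: 18.08
ee_pos: [533.6, -238.0, 94.1]
tcp_rot: [0.0, 0.096, 0.995, 0.0]
contact_force: [0.5, 2.6, -1.4]
grip_width: 13.3
gripper_force: 58.7
```

```bash
python3 f.py
```

```text
t 18.08 pos [ 533.6 -238.    94.1] xax yaw 168.96 tool units [-0.028  0.008  0.005] j6 -0.451
[[-5.090e-01  1.551e+00 -3.574e+00  6.550e-01  5.500e-02  7.400e-02]
 [ 1.140e-01  3.616e+00 -2.375e+00  6.390e-01  4.900e-02  4.100e-02]
 [ 4.840e-01  2.939e+00 -2.161e+00  5.980e-01  4.500e-02  3.800e-02]
 [-8.380e-01  3.014e+00 -2.357e+00  6.280e-01  9.900e-02  1.000e-03]]
```

Emit:
{"op": "move_arm", "data": {"rows": [{"linear": [0, 0.016, 0], "yaw": 0.7}, {"linear": [0, 0, 0], "yaw": 0.7}, {"linear": [0, 0, 0], "yaw": 0}]}}

```text
time_s: 18.53
ee_pos: [533.6, -237.7, 94.1]
tcp_rot: [0.0, 0.108, 0.994, -0.0]
contact_force: [-1.0, 0.4, -1.9]
grip_width: 13.0
gripper_force: 58.7
```

```bash
python3 f.py; cat > j.py <<'E'
from h import *
import sys
cs=camera_info('side')
def jaw(im):
    h=cv2.cvtColor(im,cv2.COLOR_BGR2HSV);m=cv2.inRange(h,(5,150,60),(18,255,255))
    m[:295]=0; o=[]
    for v in range(330,350,2):
        c=np.flatnonzero(m[v]); 
        if len(c): o.append((v,c.min(),c.max()))
    return o
print(jaw(cv2.imread('pics/a_side.png')));im=capture('side');print(jaw(im[:,:,::-1].copy()))
a=np.array(proj(cs,[575,-270,44]));print(a,[np.array(proj(cs,[575+k,-270,44]))-a for k in (8.5,)])
save(sys.argv[1],np.hstack([cv2.resize(x[280:380,250:350],None,fx=4,fy=4,interpolation=2) for x in (cv2.imread('pics/a_side.png')[:,:,::-1],im)]))
E
python3 j.py e1
```

```text
t 18.53 pos [ 533.6 -237.7   94.1] xax yaw 167.55 tool units [-0.028 -0.001  0.005] j6 -0.426
[[-0.433  1.36  -3.43   0.314  0.169  0.097]
 [-1.34   0.845 -2.233  0.308  0.234  0.062]
 [-0.576  0.767 -2.235  0.328  0.133  0.055]
 [-0.141  1.161 -2.892  0.31   0.177  0.053]]
[(330, np.int64(315), np.int64(319)), (332, np.int64(316), np.int64(320)), (334, np.int64(316), np.int64(321)), (336, np.int64(316), np.int64(322)), (338, np.int64(316), np.int64(322)), (340, np.int64(316), np.int64(323)), (342, np.int64(316), np.int64(324)), (344, np.int64(317), np.int64(324)), (346, np.int64(318), np.int64(324)), (348, np.int64(318), np.int64(324))]
[(330, np.int64(317), np.int64(324)), (332, np.int64(317), np.int64(325)), (334, np.int64(318), np.int64(326)), (336, np.int64(319), np.int64(326)), (338, np.int64(319), np.int64(327)), (340, np.int64(320), np.int64(328)), (342, np.int64(321), np.int64(328)), (344, np.int64(321), np.int64(329)), (346, np.int64(322), np.int64(328)), (348, np.int64(323), np.int64(328))]
[320.64080013 333.08859191] [array([ 3.98278668, -1.19383991])]
```

View pics/e1.png

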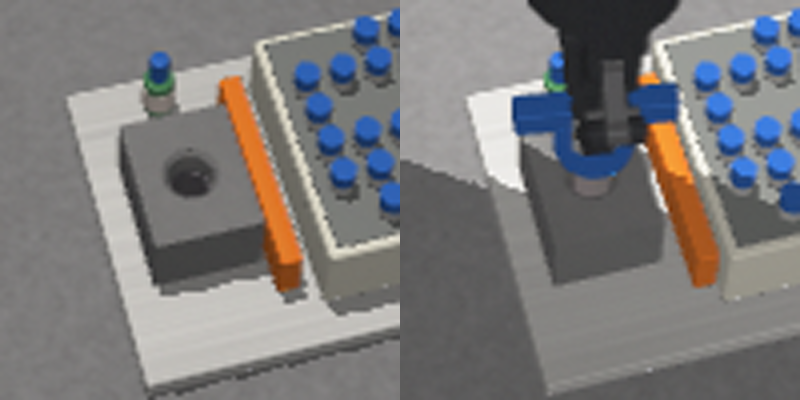

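The right half shows the jaw moved about 8 mm, nearly against the box. The last degrees go in fine steps while I watch the torque.

```bash
cat > g.py <<'E'
from h import *
s=r.read_state();M=rot(s);F=[]
for i in range(10):
    capture('top');t=r.read_state();F.append(np.r_[t['contact_force'],t['wrist_torque']])
print('t',t['time_s'],'yaw',np.degrees(np.arctan2(M[1,0],M[0,0])).round(2),np.mean(F,0).round(3),'sd tz',np.std(F,0)[5].round(3))
E
python3 g.py
```

```text
t 19.2833 yaw 167.63 [-0.563  0.566 -2.587  0.199  0.199  0.043] sd tz 0.028
```

Emit:
{"op": "move_arm", "data": {"rows": [{"linear": [0, 0, 0], "yaw": 0.4}, {"linear": [0, 0, 0], "yaw": 0.4}, {"linear": [0, 0, 0], "yaw": 0}]}}

```text
time_s: 19.53
ee_pos: [533.6, -237.6, 94.2]
tcp_rot: [0.0, 0.115, 0.993, 0.0]
contact_force: [-1.2, 0.4, -3.3]
grip_width: 13.1
gripper_force: 58.6
```

```bash
python3 g.py
```

```text
t 20.0333 yaw 166.79 [-0.319  0.553 -2.818  0.159  0.214  0.102] sd tz 0.027
```

Torque rose to 0.10 N m, above the 0.07 of free turning, so the screw is at its stop. Backing off into the middle of the play and lifting.

Emit:
{"op": "move_arm", "data": {"rows": [{"linear": [0, 0, 0], "yaw": -1}, {"linear": [0, 0, 0], "yaw": -1}, {"linear": [0, 0, 0], "yaw": -1}, {"linear": [0, 0, 0], "yaw": -0.8}, {"linear": [0, 0, -0.05], "yaw": 0}, {"linear": [0, 0, -0.1], "yaw": 0}, {"linear": [0, 0, -0.1], "yaw": 0}, {"linear": [0, 0, -0.15], "yaw": 0}, {"linear": [0, 0, -0.2], "yaw": 0}, {"linear": [0, 0, -0.2], "yaw": 0}, {"linear": [0, 0, 0], "yaw": 0}]}}

```text
time_s: 20.95
ee_pos: [534.3, -238.1, 115.8]
tcp_rot: [0.001, 0.082, 0.997, -0.001]
contact_force: [0.3, -0.9, -1.2]
grip_width: 12.9
gripper_force: 58.8
```

Emit:
{"op": "move_arm", "data": {"rows": [{"linear": [0, 0, -0.3], "yaw": 0}, {"linear": [0, 0, -0.4], "yaw": 0}, {"linear": [0, 0, -0.6], "yaw": 0}, {"linear": [0, 0, -0.7], "yaw": 0}, {"linear": [0, 0, -0.6], "yaw": 0}, {"linear": [0, 0, -0.4], "yaw": 0}, {"linear": [0, 0, 0], "yaw": 0}, {"linear": [0, 0, 0], "yaw": 0}]}}

```text
time_s: 21.62
ee_pos: [533.9, -237.8, 189.6]
tcp_rot: [0.0, 0.082, 0.997, -0.0]
contact_force: [0.3, 0.3, -1.8]
grip_width: 13.3
gripper_force: 58.9
```

```bash
python3 - <<'E'
from h import *
plan([564.6,140,185])
plan([564.6,197,185])
E
python3 j.py e2
```

```text
t 21.62 pos [ 533.9 -237.8  189.6] xax yaw 170.63 tool units [ 1.25  15.112  0.177] j6 -0.479
t 21.62 pos [ 533.9 -237.8  189.6] xax yaw 170.63 tool units [ 1.621 17.361  0.175] j6 -0.479
[(330, np.int64(315), np.int64(319)), (332, np.int64(316), np.int64(320)), (334, np.int64(316), np.int64(321)), (336, np.int64(316), np.int64(322)), (338, np.int64(316), np.int64(322)), (340, np.int64(316), np.int64(323)), (342, np.int64(316), np.int64(324)), (344, np.int64(317), np.int64(324)), (346, np.int64(318), np.int64(324)), (348, np.int64(318), np.int64(324))]
[(330, np.int64(317), np.int64(324)), (332, np.int64(317), np.int64(325)), (334, np.int64(318), np.int64(326)), (336, np.int64(319), np.int64(326)), (338, np.int64(319), np.int64(327)), (340, np.int64(320), np.int64(328)), (342, np.int64(321), np.int64(328)), (344, np.int64(321), np.int64(329)), (346, np.int64(322), np.int64(328)), (348, np.int64(323), np.int64(328))]
[320.64080013 333.08859191] [array([ 3.98278668, -1.19383991])]
```

Emit:
{"op": "move_arm", "data": {"rows": [{"linear": [0.05, 0.5, 0], "yaw": 0}, {"linear": [0.07, 0.95, 0], "yaw": 0}, {"linear": [0.07, 0.95, 0], "yaw": 0}, {"linear": [0.07, 0.95, 0], "yaw": 0}, {"linear": [0.07, 0.95, 0], "yaw": 0}, {"linear": [0.07, 0.95, 0], "yaw": 0}, {"linear": [0.07, 0.95, 0], "yaw": 0}, {"linear": [0.07, 0.95, 0], "yaw": 0}, {"linear": [0.07, 0.95, 0], "yaw": 0}, {"linear": [0.07, 0.95, 0], "yaw": 0}, {"linear": [0.07, 0.95, 0], "yaw": 0}, {"linear": [0.07, 0.95, 0], "yaw": 0}, {"linear": [0.07, 0.95, 0], "yaw": 0}, {"linear": [0.07, 0.95, 0], "yaw": 0}, {"linear": [0.07, 0.95, 0], "yaw": 0}, {"linear": [0.05, 0.5, 0], "yaw": 0}, {"linear": [0, 0, 0], "yaw": 0}, {"linear": [0, 0, 0], "yaw": 0}, {"linear": [0, 0, 0], "yaw": 0}]}}

```text
time_s: 23.25
ee_pos: [564.9, 119.0, 188.7]
tcp_rot: [-0.0, 0.082, 0.997, -0.0]
contact_force: [0.9, 0.1, -1.8]
grip_width: 13.1
gripper_force: 58.9
```

```bash
python3 - <<'E'
from h import *
np.set_printoptions(precision=2,suppress=True)
plan([564.6,197,185])
im=capture('wrist');ci=camera_info('wrist');np.save('f_ci.npy',ci)
print([(d['confidence'],onz(ci,d['at'],66),d['at']) for d in spotter.spot_point('stand_mouth','wrist')])
u,v=map(int,proj(ci,[564.6,197,66]));print(u,v)
x0,y0=max(u-45,0),max(v-35,0)
save('f_w',im);save('f_crop',cv2.resize(im[y0:y0+70,x0:x0+90],None,fx=8,fy=8,interpolation=2));print(x0,y0)
E
```

```text
t 23.25 pos [564.9 119.  188.7] xax yaw 170.62 tool units [0.52 3.08 0.15] j6 0.145
[(0.91, array([434.56, 317.54,  66.  ]), [0.0057, 0.9198]), (0.59, array([569.29, 315.23,  66.  ]), [0.4229, 0.8984]), (0.56, array([566.65, 195.78,  66.  ]), [0.4671, 0.6566])]
368 193
323 158
```

View pics/f_crop.png

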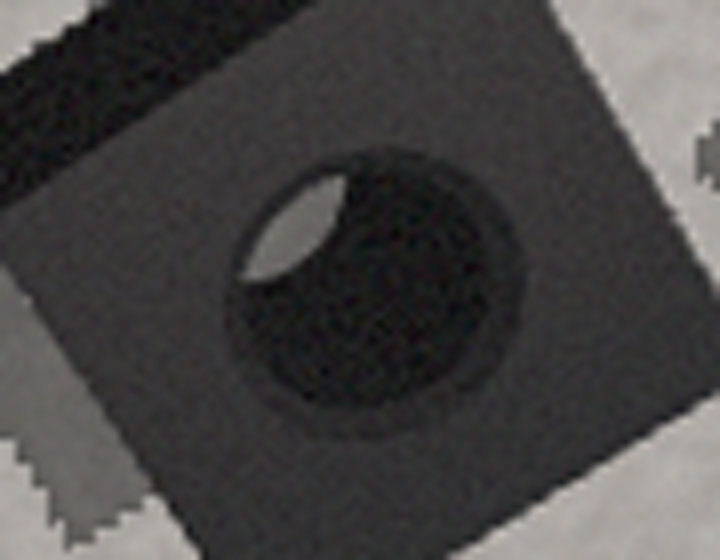

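The crop shows the empty stand hole, its chamfer ring centred at crop (375,293), which is px (369.4,194.1).

```bash
python3 - <<'E'
from h import *
np.set_printoptions(precision=2,suppress=True)
ci=np.load('f_ci.npy',allow_pickle=True).item()
c=onz(ci,(194.1/420,369.4/560),66);print(c)
a=onz(ci,(194.1/420,350.6/560),66);b=onz(ci,(194.1/420,388.1/560),66);print(np.linalg.norm(a-b),(a+b)/2)
plan([c[0],c[1],150])
E
```

```text
[564.97 197.45  66.  ]
33.703446909554714 [564.96 197.4   66.  ]
t 23.35 pos [565.1 118.6 188.9] xax yaw 170.56 tool units [0.52 3.11 1.56] j6 0.145
```

Emit:
{"op": "move_arm", "data": {"rows": [{"linear": [0.1, 0.4, 0], "yaw": 0}, {"linear": [0.1, 0.8, 0], "yaw": 0}, {"linear": [0.1, 0.8, 0], "yaw": 0}, {"linear": [0.1, 0.7, 0], "yaw": 0}, {"linear": [0.12, 0.41, 0.2], "yaw": 0}, {"linear": [0, 0, 0.5], "yaw": 0}, {"linear": [0, 0, 0.5], "yaw": 0}, {"linear": [0, 0, 0.36], "yaw": 0}, {"linear": [0, 0, 0], "yaw": 0}, {"linear": [0, 0, 0], "yaw": 0}, {"linear": [0, 0, 0], "yaw": 0}, {"linear": [0, 0, 0], "yaw": 0}]}}

```text
time_s: 24.35
ee_pos: [565.5, 198.0, 150.9]
tcp_rot: [0.001, 0.082, 0.997, 0.0]
contact_force: [0.8, 0.0, -1.0]
grip_width: 12.7
gripper_force: 58.9
```

Emit:
{"op": "move_arm", "data": {"rows": [{"linear": [0, 0, 0.2], "yaw": 0}, {"linear": [0, 0, 0.4], "yaw": 0}, {"linear": [0, 0, 0.4], "yaw": 0}, {"linear": [0, 0, 0.4], "yaw": 0}, {"linear": [0, 0, 0.4], "yaw": 0}, {"linear": [0, 0, 0.4], "yaw": 0}, {"linear": [0, 0, 0.3], "yaw": 0}, {"linear": [0, 0, 0.18], "yaw": 0}, {"linear": [0, 0, 0], "yaw": 0}, {"linear": [0, 0, 0], "yaw": 0}, {"linear": [0, 0, 0], "yaw": 0}]}}

```text
time_s: 25.27
ee_pos: [565.4, 198.4, 83.8]
tcp_rot: [0.0, 0.082, 0.997, 0.0]
contact_force: [0.1, -0.5, -1.5]
grip_width: 13.1
gripper_force: 58.9
```

Emit:
{"op": "move_arm", "data": {"rows": [{"linear": [0, 0, 0.06], "yaw": 0}, {"linear": [0, 0, 0.05], "yaw": 0}, {"linear": [0, 0, 0.03], "yaw": 0}, {"linear": [0, 0, 0], "yaw": 0}, {"linear": [0, 0, 0], "yaw": 0}]}}

```text
time_s: 25.68
ee_pos: [565.3, 198.3, 80.1]
tcp_rot: [0.0, 0.082, 0.997, 0.0]
contact_force: [-0.9, -1.0, 1.8]
grip_width: 13.0
gripper_force: 59.3
```

Emit:
{"op": "move_arm", "data": {"rows": [{"linear": [0, 0, 0], "yaw": 0}, {"linear": [0, 0, 0], "yaw": 0}, {"linear": [0, 0, 0], "yaw": 0}, {"linear": [0, 0, 0], "yaw": 0}, {"linear": [0, 0, 0], "yaw": 0}, {"linear": [0, 0, 0], "yaw": 0}, {"linear": [0, 0, 0], "yaw": 0}, {"linear": [0, 0, 0], "yaw": 0}], "grip": 1}}

```text
time_s: 26.35
ee_pos: [565.1, 198.3, 79.7]
tcp_rot: [0.0, 0.082, 0.997, 0.0]
contact_force: [0.1, -0.6, -0.3]
grip_width: 85.6
gripper_force: 0.0
```

Emit:
{"op": "move_arm", "data": {"rows": [{"linear": [0, 0, -0.3], "yaw": 0}, {"linear": [0, 0, -0.6], "yaw": 0}, {"linear": [0, 0, -0.9], "yaw": 0}, {"linear": [0, 0, -0.9], "yaw": 0}, {"linear": [0, 0, -0.9], "yaw": 0}, {"linear": [0, 0, -0.9], "yaw": 0}, {"linear": [0, 0, -0.5], "yaw": 0}, {"linear": [0, 0, 0], "yaw": 0}, {"linear": [0, 0, 0], "yaw": 0}]}}

```text
time_s: 27.1
ee_pos: [565.4, 198.4, 204.9]
tcp_rot: [0.001, 0.082, 0.997, 0.0]
contact_force: [0.2, 0.2, -0.4]
grip_width: 85.5
gripper_force: 0.0
```

```bash
python3 - <<'E'
from h import *
np.set_printoptions(precision=2,suppress=True)
plan([565,197,205]);im=capture('wrist');ci=camera_info('wrist')
h=cv2.cvtColor(im,cv2.COLOR_RGB2HSV);m=cv2.inRange(h,(100,120,60),(125,255,255))
u,v=map(int,proj(ci,[565,197.4,100]));n,l=cv2.connectedComponents(m);k=l[v,u];print((u,v),cv2.minAreaRect(np.argwhere(l==k)[:,::-1].astype(np.float32)))
t=capture('top');t0=cv2.imread('pics/a_top.png')
def crop(x,a,b,c,d,f):return cv2.resize(x[a:b,c:d],None,fx=f,fy=f,interpolation=2)
A=crop(t0[:,:,::-1],200,264,345,425,5);B=crop(t,200,264,345,425,5)
C=crop(im,max(v-64,0),max(v-64,0)+128,max(u-80,0),max(u-80,0)+160,2.5)
save('g',np.vstack([np.hstack([A[:240],B[:240]]),np.hstack([C[:320],np.zeros((C[:320].shape[0],400,3),np.uint8)])]) )
E
```

```text
t 27.1 pos [565.4 198.4 204.9] xax yaw 170.63 tool units [ 0.01 -0.06 -0.  ] j6 0.283
(282, 214) ((284.0367736816406, 212.20701599121094), (92.21434783935547, 42.29977798461914), 74.21924591064453)
```

View pics/g.png

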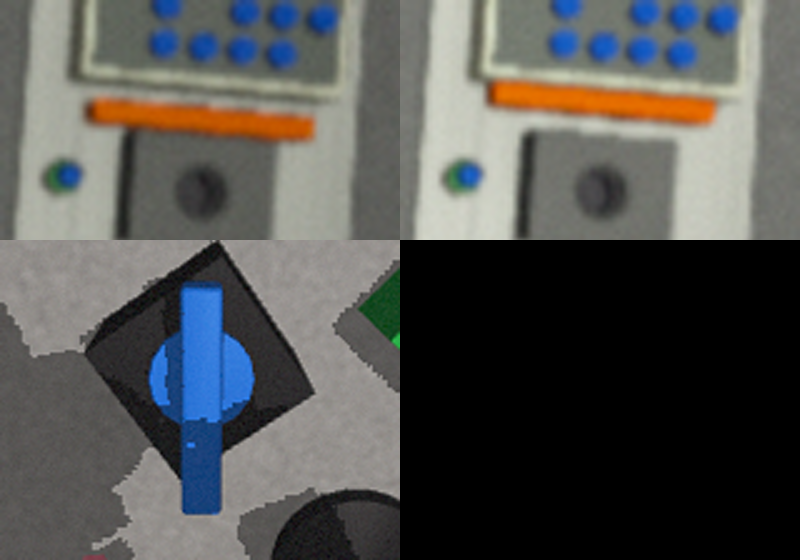

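The jaw now lies against the box in the top view, having moved about 8.5 mm, and the vial has not moved. The key stands seated in the black stand and the gripper is clear of it.

```bash
python3 -c "
from station import job
print(job.sign_off())"
```

```text
the job is handed in; nothing more can be done
None
```

The job is handed in: the box is clamped with the screw turned to its stop (torque peaked at about 0.10 N m), and the blue key is back in its black stand, fully down and released.

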